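Centre a gas cell on the scale pan and record its weight

ROBOT

A 6-joint arm with a two-finger parallel gripper is mounted at the origin on the work surface. World frame = base frame: x ahead of the robot, y to its left, z up, the work surface at z = 0. Lengths are in m, angles in rad, forces in N, time in s.
With the tool pointing down it reaches from about 0.35 to 0.85 m from the base axis. Payload 8.1 kg.
Tool frame: the origin (TCP) lies at the very end of the fingers, on their centre line; the grasp point (between the pads) lies 19 mm behind it (pinch_z is the distance from the TCP to the grasp point, in m); z points along the fingers, y is the direction in which the jaws open and shut (so a half turn about z gives the same grasp; the last joint's range is limited). The gripper opens to 93 mm and grips with 3 to 60 N. Pads are 15 mm wide; open, the fingers measure 128 mm over their backs; the gripper's body (75 mm by 188 mm) begins 65 mm behind the grasp point.
Start: joints at [1.094, 0.13, 1.488, -0, 1.523, -0.085], TCP at [0.229, 0.555, 0.219] pointing down, gripper open.
Joint ranges: [-2.96, 2.96], [-0.89, 2.26], [0.02, 2.5], [-1.34, 4.48], [0, 2.73], [-2.66, 2.66]. Speed limits (rad/s): [2.39, 2.39, 2.79, 3.14, 3.14, 3.14].

INTERFACE

Orientations are given as a rotation vector (axis times angle).
In Python, from plant import * gives the robot as it stands.
- The arm moves only by the tool move_arm, never from a script. Its argument "series" is a list of rows, each a list of 7 numbers: the shift along the tool's x, y, z each as a share of 10 cm, from -1 to 1, then the turn, a rotation vector about the tool's x, y, z each as a share of 180 degrees, from -1 to 1, then the opening, from -1 (shut) to 1 (fully open). In form: [[dx, dy, dz, rx, ry, rz, jaw], ...]. A call has 1 to 8 rows; each row is the pose to reach, as a shift and turn from the pose commanded when the call began, along the tool's axes at that moment, turning the shorter way round; what a row does not reach only later rows make up. A row lasts 1/10 s, in which the tool goes at most 50 mm and 8.59 degrees, less where a joint would pass 70% of its speed; a pose out of reach is approached as far as the arm can. A call with a number of a shift or a turn outside -1 to 1 is refused whole. A call with a gripper value outside its range is refused whole. The fingers move at their own pace and stop on an object; "squeeze" is the grip in N (left out, the last holds). Time passes only in rows, so rows that repeat a pose let the fingers close. It gives the time, the measured TCP pose, the force and the opening at its end, in the units of the state.
- read_state(): the state, without advancing time (a new reading comes with each control period).
- read_camera(name): name is "side" or "top" or "wrist"; returns a dict with "frame" (400x640x3 uint8, red, green, blue), "K" (3x3 intrinsics, pixels), "rvec" (rotation vector, rad) and "tvec" (3), from world to camera coordinates, as OpenCV has them. Camera axes: x right, y down, z forward; pixel columns grow to the right and rows downward; lengths in m; the calibration is good to about 2 mm. A picture is of the moment at which its call begins. There is no depth.
- close_job(): hands the job in, once; it reports no verdict.
The state is a dict: "t": time; "q": joint angles; "dq": joint speeds; "joint_torque": joint torques, N m; "tool_pos": TCP position; "orientation": TCP orientation; "force": force on the tool from outside, world axes, zero at the start; "wrist_torque": the same for the moment, N m; "opening": finger opening in m.
Only numpy, scipy, OpenCV 4.12 (cv2) and the standard library are available. Lean on these libraries where they do the work, as an engineer would, in place of code of your own. Each camera call takes 0.05 s, during which the arm holds its last target.

TASK

A small, tippy gas cell stands off-centre on the round pan of the bench scale, where it would weigh wrong. Nudge it with light taps of the fingertips, low on its side, until it stands upright in the middle of the pan, then press the wide key at the front right corner of the scale all the way down and let it go, to record the weight. Never grip or lift the cell, do not knock it over or off the pan, and leave the other things on the bench where they are.

Things in the scene. Friction and masses are not known exactly. Their poses are not given: they have to be found in the camera images.
- fuel_cell: the gas cell on the pan: upright aluminium can, paper band, diameter 40 mm, 78 mm high, 0.09 to 0.18 kg. Rounded heel: it stands on a circle 30 mm across; its side is full-width from 7 to 56 mm above the pan, then narrows to a 27 mm valve cup and 18 mm cap. It slides when pushed within 15 mm of the pan (friction 0.5 to 0.7) and tips when pushed high up. Origin: centre of its underside, z up the can
- pan_center (a point): centre of the round steel pan, on its upper surface, 66 mm above the bench. The pan is flat and rigid, 130 mm in diameter, with a shallow 60 mm ring stamped round its centre. x points away from the scale's keys, y to the left as seen from the keys, z up
- scale: the bench scale, fixed: grey body 240 mm along x, 180 mm along y, 46 mm high, keys along its -x edge, which faces the robot more or less. Origin under the middle of the body; the pan's centre lies 40 mm from it along +x; x, y as for the pan
- key_top (a point): centre of the record key's top (moves with the key): the widest of the four white keys, 22 mm along the scale's x by 36 mm along its y, at the right end of the row nearest the robot, 53 mm above the bench, 134 mm before and 55 mm right of the pan's centre. It stands 7 mm above the housing and goes straight down; the three small keys left of it are fixed, 2 mm high
- print_key (a joint): travel of the record key: 0 up, 0.0035 m fully down; a spring returns it; it starts to move at about 1.2 N and is fully down at about 4 N
- spare_cell0: spare gas cell like the one on the pan, standing on the bench beside or behind the scale (may change places with the battery and the chuck); to be left alone. Origin at its underside
- spare_cell1: another spare gas cell of the same kind, standing on the bench in front on the left; to be left alone. Origin at its underside
- battery: black slide-on tool battery, 82 x 64 mm, 56 mm high, on the bench beside or behind the scale; to be left alone. Origin at its underside
- chuck: dark keyless drill chuck, diameter 43 mm, 64 mm high, standing nose up on the bench beside or behind the scale; to be left alone. Origin at its underside
- tape: roll of packing tape lying flat, outer diameter 104 mm, 48 mm high, on the left; to be left alone. Origin at its underside
- drill: cordless drill lying on its side on the right, about 210 x 200 mm, 56 mm high; to be left alone. Origin at its underside
- wrench: open-ended spanner lying on the bench, in front on the right; to be left alone. Origin at its underside
Things that resemble listed ones, but are neither listed nor needed, are in the scene too. Leave any blue or purple look-alike of the fuel_cell alone.

How it is judged:
By the outcome, as a careful person would: the job done as asked, in the order asked, and still so for the second after the job is handed in, with the robot touching nothing.
It also fails if it takes over 48 s, if anything falls off the work surface, if the arm or the gripper's body presses on something with over 40 N, if the wrist force passes 120 N, or if a joint passes its speed limit or range.

## Working session

There is one attempt and no reset: what is moved stays moved. The work goes in short steps, Python scripts to look and compute and a tool call to move; the robot and the scene stay as the last step left them, time stands still between calls to the robot, and variables do not carry over. Pictures are saved under pics/ and viewed, and the job is handed in when it is done.

Besides the shell and the picture viewer there is one more tool, called after "Request:" as name(argument=value, ...) on one line, values as JSON. move_arm: Moves the arm, as the interface text tells. Shift numbers are shares of 10 cm and turn numbers shares of 180 degrees, none past 1 either way. Its arguments: {"type":"object","properties":{"series":{"type":"array","items":{"type":"array","items":{"type":"number"}}},"squeeze":{"type":"number"}},"required":["series"]}

```bash
mkdir -p pics; ls; python3 - <<'E'
from plant import *
import cv2
s=read_state();print(s)
for n in ("side","top","wrist"):
    c=read_camera(n);cv2.imwrite(f"pics/{n}0.png",c["frame"][:,:,::-1]);print(n,c["K"].tolist(),c["rvec"],c["tvec"])
    import pickle;pickle.dump(c,open(f"pics/{n}0.pkl","wb"))
E
```

```text
pics
{'t': 0.0, 'q': array([ 1.09361333e+00,  1.31176980e-01,  1.48927382e+00,  9.33729180e-06,
        1.52297972e+00, -8.53680003e-02]), 'dq': array([ 0.00063856, -0.00047672, -0.00072774,  0.00106741,  0.00022836,
        0.00043275]), 'joint_torque': array([ 1.20232322e-03, -5.59852123e+01, -4.91753054e+01,  7.71704572e-02,
        3.57221067e-02, -1.59681927e-04]), 'tool_pos': array([0.2288184 , 0.55404517, 0.21758099]), 'orientation': array([-6.11431635e-01, -3.08098794e+00,  2.76893364e-03]), 'force': array([ 0.79706658, -0.4502388 , -0.00717915]), 'wrist_torque': array([-0.04427595, -0.03047903,  0.00464585]), 'opening': 0.09302073011437081}
side [[372.9668807420846, 0.0, 319.68280056913454], [0.0, 372.9668807420846, 198.36406978682916], [0.0, 0.0, 1.0]] [ 2.34806421 -0.40281776  0.14750438] [-0.50321976  0.1813926   1.09922227]
top [[450.58490664969565, 0.0, 316.4194975505903], [0.0, 450.58490664969565, 198.00679371945952], [0.0, 0.0, 1.0]] [ 2.12084472 -2.10322881  0.20932262] [-0.02830845  0.5378739   1.28618816]
wrist [[282.1789398511325, 0.0, 318.22767322135496], [0.0, 282.1789398511325, 202.76492645178314], [0.0, 0.0, 1.0]] [-2.4089166  -1.61248286 -0.22498809] [-0.5981912  -0.03059239  0.3914254 ]
```

View pics/side0.png

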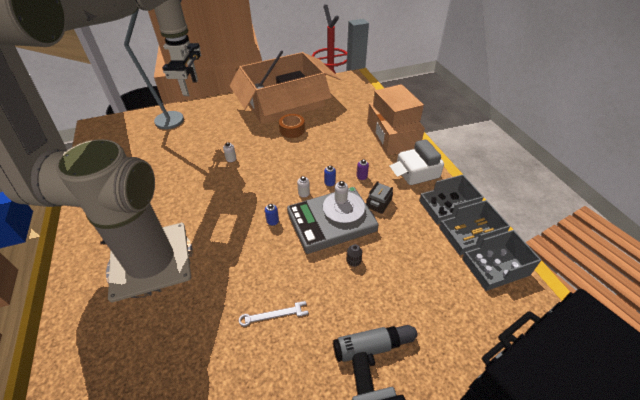

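View pics/top0.png

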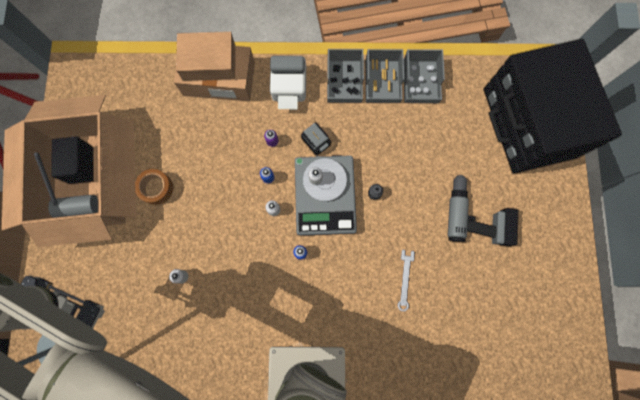

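View pics/wrist0.png

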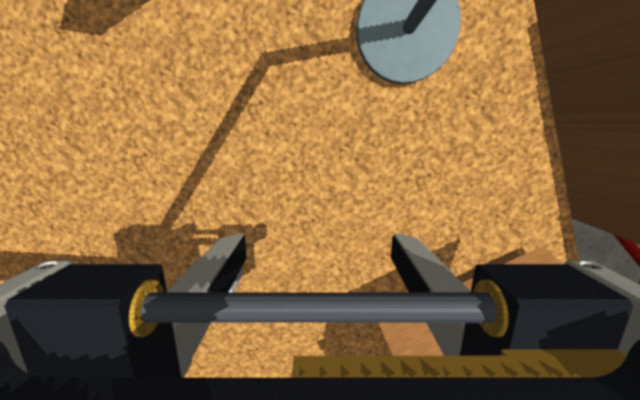

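Side view: the scale is at about (335,215) with the cell on its pan. Top view: pan centre near (326,180), cell near (316,175), key near (344,226), and neighbours on the left, behind and on the right. I'll zoom in to measure these.

```bash
python3 - <<'E'
import cv2
t=cv2.imread("pics/top0.png");cv2.imwrite("pics/top0z.png",cv2.resize(t[115:275,245:405],None,fx=3.75*1,fy=3.75,interpolation=cv2.INTER_CUBIC))
t=cv2.imread("pics/side0.png");cv2.imwrite("pics/side0z.png",cv2.resize(t[150:275,260:410],None,fx=4.8,fy=4.8,interpolation=cv2.INTER_CUBIC))
E
```

```text
(no output)
```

View pics/top0z.png

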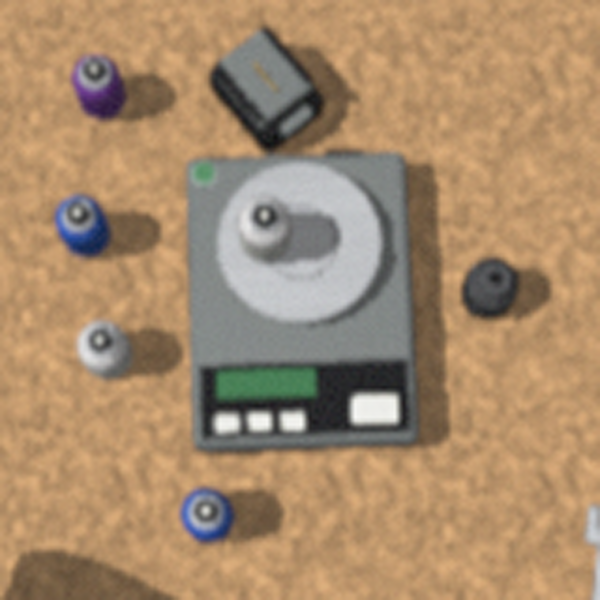

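View pics/side0z.png

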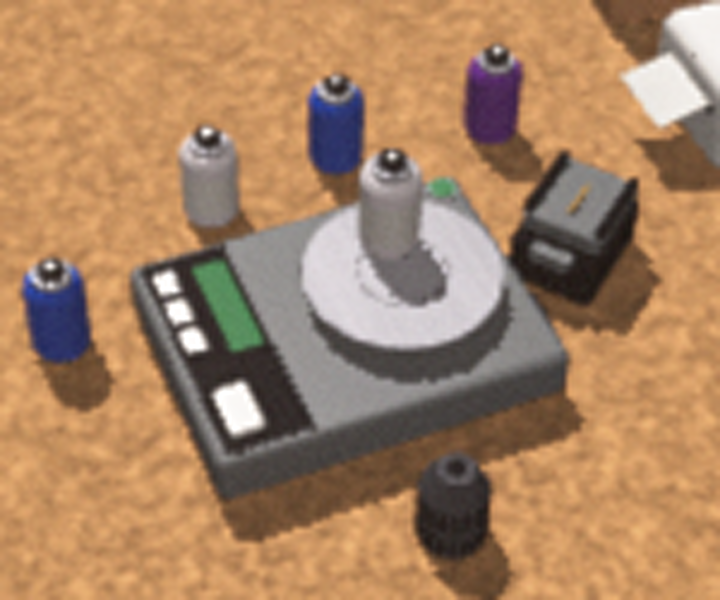

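```bash
cat > h.py <<'E'
import numpy as np,cv2,pickle
def proj(c,P):
    return cv2.projectPoints(np.atleast_2d(np.float64(P)),c["rvec"],c["tvec"],c["K"],None)[0][:,0]
def back(c,uv,z):
    R=cv2.Rodrigues(c["rvec"])[0];C=-R.T@c["tvec"]
    d=R.T@np.linalg.inv(c["K"])@np.array([uv[0],uv[1],1.]);return C+d*(z-C[2])/d[2]
def T(x,y):return ((x+.5)/3.75-.5+245,(y+.5)/3.75-.5+115)
def S(x,y):return ((x+.5)/4.8-.5+260,(y+.5)/4.8-.5+150)
E
python3 - <<'E'
from h import *
np.set_printoptions(precision=4,suppress=True)
t=pickle.load(open("pics/top0.pkl","rb"));s=pickle.load(open("pics/side0.pkl","rb"))
for nm,c,f,pts in(("top",t,T,dict(cap=(264,215,.144),key=(375,408,.053),panL=(217,242,.066),panR=(383,242,.066),panT=(300,161,.066),panB=(300,323,.066),TL=(190,158,.046),TR=(404,153,.046),BR=(415,440,.046),BL=(197,447,.046),spare=(99,341,.078),chuck=(495,277,.064),blue1=(206,512,.078))),
 ("side",s,S,dict(cap=(392,157,.144),key=(240,409,.053),panL=(301,272,.066),panR=(505,280,.066),panB=(410,348,.066),near=(222,470,.046),right=(567,355,.046),left=(132,272,.046),spare=(207,134,.078),chuck=(456,466,.064),blue1=(50,268,.078),cellbase=(388,257,.066)))):
    for k,(x,y,z) in pts.items(): print(nm,k,back(c,f(x,y),z)[:2])
E
```

```text
top cap [ 0.5943 -0.0198]
top key [ 0.4627 -0.1076]
top panL [0.5927 0.018 ]
top panR [ 0.5937 -0.1137]
top panT [ 0.6601 -0.0475]
top panB [ 0.5277 -0.0482]
top TL [0.668  0.0419]
top TR [ 0.6735 -0.1324]
top BR [ 0.4386 -0.1393]
top BL [0.4316 0.032 ]
top spare [0.5098 0.1081]
top chuck [ 0.5664 -0.2022]
top blue1 [0.378  0.0228]
side cap [ 0.5946 -0.0234]
side key [ 0.4637 -0.1108]
side panL [ 0.5326 -0.0279]
side panR [ 0.6529 -0.0786]
side panB [ 0.5747 -0.1107]
side near [ 0.4407 -0.1457]
side right [ 0.6724 -0.134 ]
side left [0.4338 0.0271]
side spare [0.5112 0.1042]
side chuck [ 0.567  -0.2018]
side blue1 [0.3798 0.019 ]
side cellbase [ 0.59   -0.0345]
```

```bash
cat > go.py <<'E'
from h import *
from plant import *
from scipy.spatial.transform import Rotation as Ro
import sys
np.set_printoptions(precision=4,suppress=True)
def target(tilt,yaw=0.):  # tool x=+y, y=+x, z down; tilt deg about tool y, yaw deg about world z
    R0=Ro.from_matrix(np.array([[0,1,0],[1,0,0],[0,0,-1.]]))
    return Ro.from_euler('z',yaw,degrees=True)*R0*Ro.from_euler('y',tilt,degrees=True)
def plan(p,tilt,yaw=0.):
    s=read_state();R=Ro.from_rotvec(s["orientation"])
    d=R.inv().apply(np.array(p)-s["tool_pos"])/.1
    r=(R.inv()*target(tilt,yaw)).as_rotvec()/np.pi
    print("t",s["t"],"pos",s["tool_pos"],"F",s["force"],"open",s["opening"]);print("shift",d,"turn",r)
if __name__=="__main__":
    a=[float(v) for v in sys.argv[1:]];plan(a[:3],*a[3:])
E
python3 go.py .594 .05 .2 -15
```

```text
t 0.15 pos [0.2289 0.5541 0.2178] F [0.3002 0.1308 0.7107] open 0.09310264656017965
shift [-5.2996 -3.2648  0.1823] turn [ 0.0487 -0.0732  0.3731]
```

Request:
move_arm(series=[[-0.5,-0.3,0,0.006,-0.009,0.047,-0.57],[-1,-0.6,0,0.012,-0.018,0.093,-0.57],[-1,-0.6,0,0.018,-0.027,0.14,-0.57],[-1,-0.6,0,0.024,-0.036,0.186,-0.57],[-1,-0.6,0,0.03,-0.045,0.233,-0.57],[-1,-0.6,0,0.036,-0.055,0.28,-0.57],[-1,-0.6,0,0.043,-0.064,0.326,-0.57],[-1,-0.6,0,0.049,-0.073,0.373,-0.57]])

```text
t: 0.95
tool_pos: [0.2983, 0.4608, 0.2183]
orientation: [2.084, 2.08, -0.275]
force: [0.1, -0.5, -0.4]
opening: 0.034
```

```bash
python3 go.py .594 .05 .2 -15
```

```text
t 0.95 pos [0.2983 0.4608 0.2183] F [ 0.0619 -0.5011 -0.3916] open 0.03396410066094569
shift [-3.917   2.9633  1.2374] turn [-0.0002 -0.     -0.0005]
```

Request:
move_arm(series=[[-0.35,0.26,0.11,0,0,0,-0.57],[-0.7,0.52,0.22,0,0,0,-0.57],[-1,0.75,0.32,0,0,0,-0.57]])

```text
t: 1.25
tool_pos: [0.3746, 0.3549, 0.2127]
orientation: [2.078, 2.088, -0.274]
force: [0.6, -0.4, 0.1]
opening: 0.0202
```

Request:
move_arm(series=[[-0.35,0.26,0.11,0,0,0,-0.57],[-0.7,0.52,0.22,0,0,0,-0.57],[-1,0.75,0.32,0,0,0,-0.57]])

```text
t: 1.55
tool_pos: [0.4502, 0.2498, 0.2078]
orientation: [2.079, 2.087, -0.273]
force: [0.3, -0.4, -0.7]
opening: 0.0198
```

Request:
move_arm(series=[[-0.35,0.26,0.11,0,0,0,-0.57],[-0.7,0.52,0.22,0,0,0,-0.57],[-1,0.75,0.32,0,0,0,-0.57],[-1,0.75,0.32,0,0,0,-0.57]])

```text
t: 1.95
tool_pos: [0.5265, 0.1431, 0.2022]
orientation: [2.083, 2.082, -0.275]
force: [-0.8, 0.3, 1.0]
opening: 0.0203
```

```bash
python3 go.py .594 .05 .2 -15; python3 go.py .594 .045 .076 -15
```

```text
t 1.95 pos [0.5265 0.1431 0.2022] F [-0.8289  0.2606  1.0252] open 0.020347187807965236
shift [-0.8936  0.6757  0.2606] turn [-0.0004 -0.0001 -0.0001]
t 1.95 pos [0.5265 0.1431 0.2022] F [-0.8289  0.2606  1.0252] open 0.020347187807965236
shift [-0.6214  0.6771  1.4714] turn [-0.0004 -0.0001 -0.0001]
```

Request:
move_arm(series=[[-0.4,0.3,0.12,0,0,0,-0.57],[-0.89,0.67,0.26,0,0,0,-0.57],[-0.89,0.67,0.26,0,0,0,-0.57]])

```text
t: 2.25
tool_pos: [0.5935, 0.0517, 0.2]
orientation: [2.081, 2.084, -0.274]
force: [-0.5, 0.2, -0.7]
opening: 0.02
```

```bash
python3 go.py .594 .04 .090 -15;python3 - <<'E'
from plant import *
import cv2,pickle
for n in ("side","top"):
    c=read_camera(n);pickle.dump(c,open(f"pics/{n}1.pkl","wb"));t=c["frame"][:,:,::-1]
    if n=="top":z=cv2.resize(t[115:275,245:405],None,fx=3.75*1,fy=3.75,interpolation=cv2.INTER_CUBIC)
    else: z=cv2.resize(t[150:275,260:410],None,fx=4.8,fy=4.8,interpolation=cv2.INTER_CUBIC)
    cv2.imwrite(f"pics/{n}1z.png",z)
c=read_camera("wrist");cv2.imwrite("pics/wrist1.png",c["frame"][:,:,::-1]);pickle.dump(c,open("pics/wrist1.pkl","wb"))
E
```

```text
t 2.25 pos [0.5935 0.0517 0.2   ] F [-0.5236  0.2231 -0.7194] open 0.02004693590461173
shift [0.1707 0.0057 1.0934] turn [-0.0002 -0.0003  0.0006]
```

View pics/side1z.png

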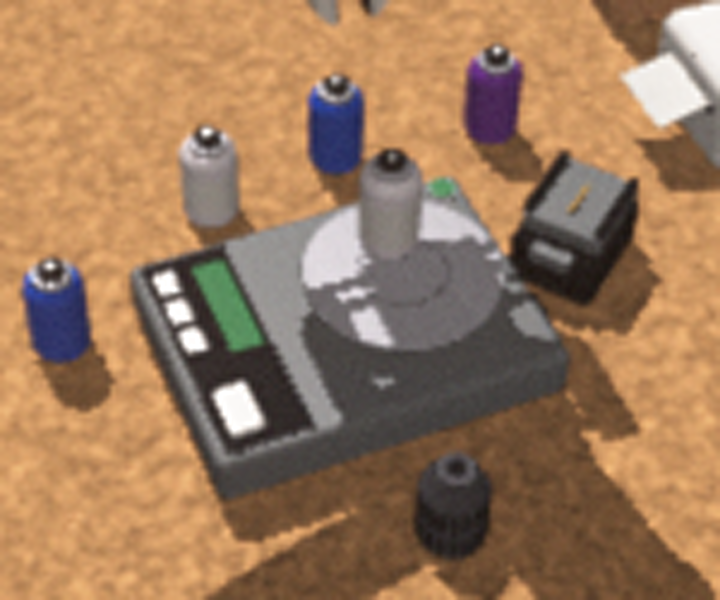

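View pics/wrist1.png

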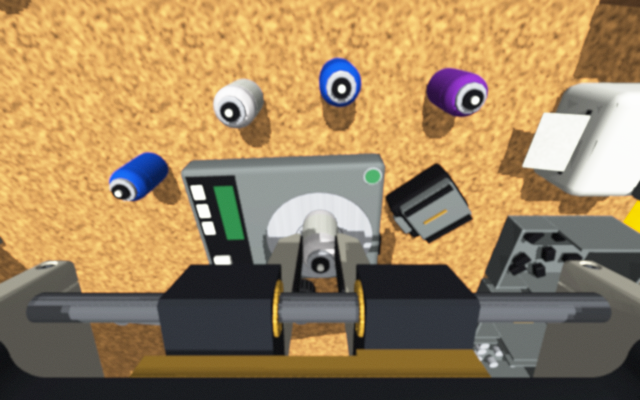

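View pics/top1z.png

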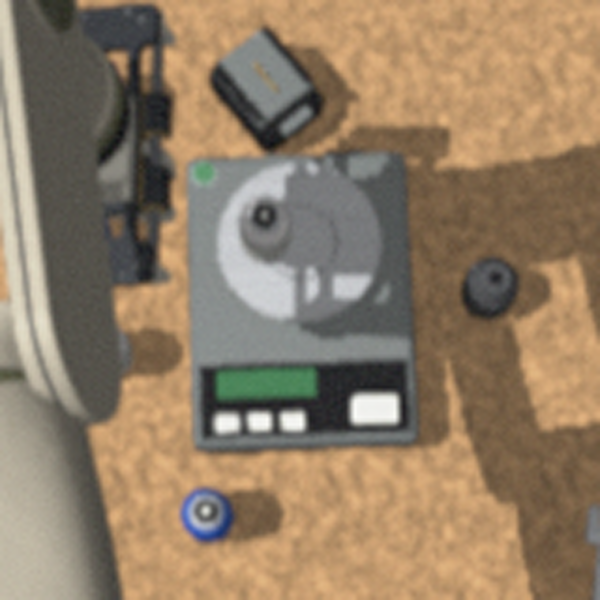

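Side and top views are unchanged: the cell is still at (264,215) in the top zoom. The wrist view shows the fingers straddling the cell's line. Next I descend to its left.

Request:
move_arm(series=[[0.05,0,0.35,0,0,0,-0.57],[0.1,0,0.7,0,0,0,-0.57],[0.15,0,1,0,0,0,-0.57],[0.15,0,1,0,0,0,-0.57]])

```text
t: 2.8
tool_pos: [0.5875, 0.045, 0.0945]
orientation: [2.08, 2.094, -0.283]
force: [-0.2, -0.6, -1.4]
opening: 0.0198
```

```bash
python3 go.py .594 .03 .0745 -15
```

```text
t 2.8 pos [0.5875 0.045  0.0945] F [-0.2112 -0.5903 -1.3535] open 0.019842365868108575
shift [-0.0935  0.0666  0.2316] turn [-0.0028 -0.0005  0.0025]
```

Request:
move_arm(series=[[0,0,0,0,0,0,-0.57],[0,0,0,0,0,0,-0.57]])

```text
t: 3.0
tool_pos: [0.5934, 0.0449, 0.1024]
orientation: [2.077, 2.087, -0.268]
force: [-0.5, 0.9, 0.3]
opening: 0.0197
```

```bash
python3 go.py .594 .03 .0745 -15
```

```text
t 3.0 pos [0.5934 0.0449 0.1024] F [-0.5449  0.854   0.3321] open 0.019740551138422237
shift [-0.0721  0.0046  0.3078] turn [ 0.0011 -0.0008  0.0014]
```

Request:
move_arm(series=[[-0.02,0,0.08,0,0,0,-0.57],[-0.04,0,0.16,0,0,0,-0.57],[-0.06,0,0.24,0,0,0,-0.57],[-0.07,0.005,0.305,0,0,0,-0.57],[-0.07,0.005,0.305,0,0,0,-0.57]])

```text
t: 3.5
tool_pos: [0.5917, 0.0283, 0.0706]
orientation: [2.08, 2.088, -0.276]
force: [0.3, 0.3, -0.0]
opening: 0.0201
```

```bash
cat > snap.py <<'E'
from plant import *
import cv2,pickle,sys
k=sys.argv[1]
for n in sys.argv[2:]:
    c=read_camera(n);pickle.dump(c,open(f"pics/{n}{k}.pkl","wb"));t=c["frame"][:,:,::-1]
    if n=="top":t=cv2.resize(t[115:275,245:405],None,fx=3.75*1,fy=3.75,interpolation=cv2.INTER_CUBIC)
    elif n=="side": t=cv2.resize(t[150:275,260:410],None,fx=4.8,fy=4.8,interpolation=cv2.INTER_CUBIC)
    cv2.imwrite(f"pics/{n}{k}z.png",t)
E
python3 go.py .594 .012 .0745 -15; python3 snap.py 2 side wrist
```

```text
t 3.5 pos [0.5917 0.0283 0.0706] F [ 0.2753  0.3157 -0.0002] open 0.02012593265732938
shift [-0.1673  0.0225  0.0043] turn [-0.0008 -0.0005  0.0013]
```

View pics/side2z.png

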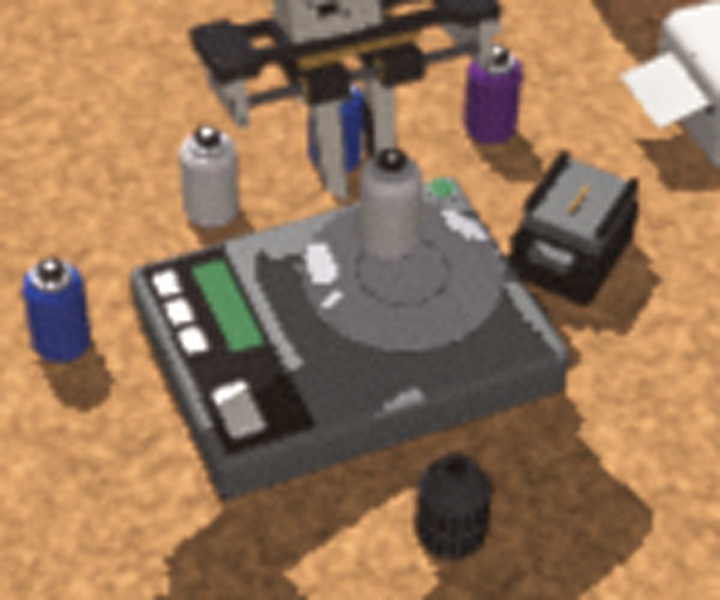

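View pics/wrist2z.png

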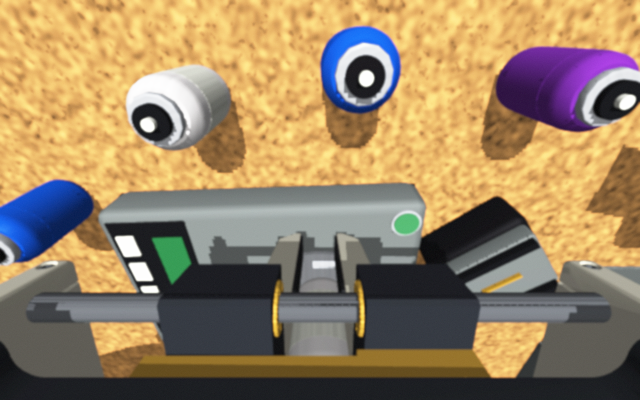

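```bash
python3 - <<'E'
from h import *
c=pickle.load(open("pics/wrist2.pkl","rb"));R=cv2.Rodrigues(c["rvec"])[0];print(-R.T@c["tvec"],R)
E
python3 go.py .594 .012 .0745 -15
```

```text
[0.58968275 0.14574986 0.21151016] [[ 9.99989356e-01  3.83819903e-03 -2.56053938e-03]
 [ 4.60872818e-03 -8.57219306e-01  5.14930890e-01]
 [-2.18536548e-04 -5.14937209e-01 -8.57227871e-01]]
t 3.6 pos [0.5925 0.0288 0.0718] F [ 0.5253 -0.3167 -0.1388] open 0.02006590631214878
shift [-0.169   0.0146  0.0173] turn [-0.0002 -0.0006  0.0013]
```

Request:
move_arm(series=[[-0.03,0.015,-0.005,0,0,0,-0.57],[-0.06,0.015,0.0,0,0,0,-0.57],[-0.09,0.015,0.01,0,0,0,-0.57],[-0.12,0.015,0.02,0,0,0,-0.57],[-0.15,0.015,0.025,0,0,0,-0.57],[-0.17,0.015,0.03,0,0,0,-0.57],[-0.17,0.015,0.03,0,0,0,-0.57]])

```text
t: 4.3
tool_pos: [0.5943, 0.0115, 0.0737]
orientation: [2.079, 2.087, -0.273]
force: [0.6, 0.6, 0.4]
opening: 0.0201
```

```bash
python3 go.py .594 -.005 .0745 -15; python3 snap.py 3 side top
```

```text
t 4.3 pos [0.5943 0.0115 0.0737] F [0.5613 0.5649 0.4345] open 0.020119863102862463
shift [-0.1613 -0.0031  0.0345] turn [-0.     -0.0006  0.0012]
```

View pics/side3z.png

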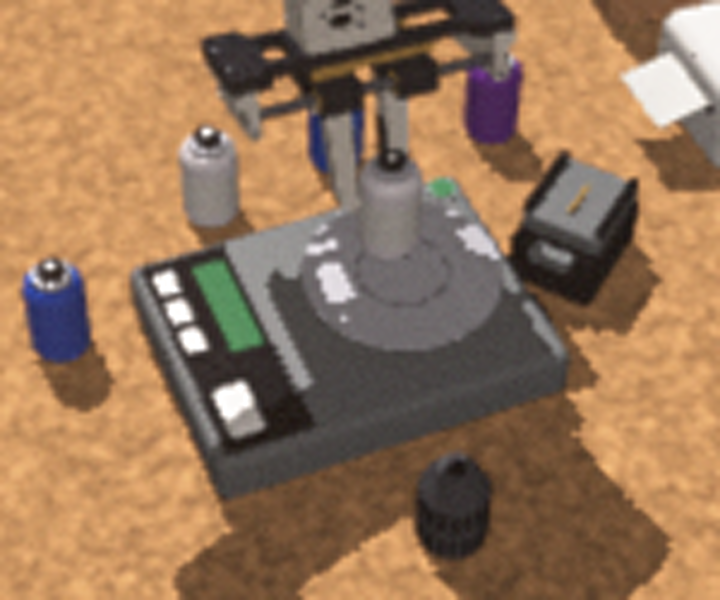

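View pics/top3z.png

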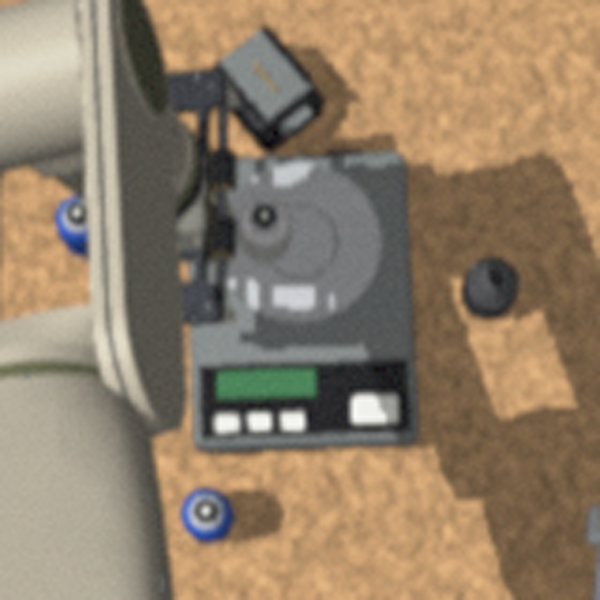

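```bash
python3 - <<'E'
from h import *
from plant import *
from scipy.spatial.transform import Rotation as Ro
t=pickle.load(open("pics/top3.pkl","rb"));s=pickle.load(open("pics/side3.pkl","rb"))
st=read_state();R=Ro.from_rotvec(st["orientation"]);p=st["tool_pos"]
for q in ([0,0,0],[0,.0275,0],[0,-.0275,0],[0,0,-.084],[0,.094,-.084],[0,-.094,-.084]):
    P=p+R.apply(q)
    a=proj(t,P)[0];b=proj(s,P)[0]
    print(q,P,(a-[245,115]+.5)*3.75,(b-[260,150]+.5)*4.8)
print(back(t,T(303,243),.066), back(s,S(403,272),.066))
E
```

```text
[0, 0, 0] [0.59426688 0.01176319 0.07366637] [225.1414784 238.2749425] [369.28756441 199.89161312]
[0, 0.0275, 0] [0.62176666 0.01187135 0.07363904] [225.49631011 204.61733467] [407.84489742 189.87778776]
[0, -0.0275, 0] [0.56676711 0.01165503 0.0736937 ] [224.78366964 272.2149388 ] [330.32727394 210.0100916 ]
[0, 0, -0.084] [0.59426271 0.03333974 0.15484797] [192.75575875 211.26732143] [359.92068868  87.35980817]
[0, 0.094, -0.084] [0.68826193 0.03370945 0.15475455] [194.51575208  90.67041035] [495.24063428  54.29942938]
[0, -0.094, -0.084] [0.50026348 0.03297003 0.15494139] [190.9414979  335.58271023] [219.51041875 121.66381776]
[ 0.59240467 -0.05021617  0.066     ] [ 0.59422531 -0.05006746  0.066     ]
```

Request:
move_arm(series=[[-0.019,0,0.005,0,0,0,-0.57],[-0.038,0,0.01,0,0,0,-0.57],[-0.057,0,0.015,0,0,0,-0.57],[-0.076,0,0.02,0,0,0,-0.57],[-0.095,0,0.026,0,0,0,-0.57],[-0.114,0,0.031,0,0,0,-0.57],[-0.133,0,0.036,0,0,0,-0.57],[-0.152,0,0.041,0,0,0,-0.57]])

```text
t: 5.2
tool_pos: [0.5944, -0.0041, 0.0736]
orientation: [2.079, 2.087, -0.272]
force: [0.0, 0.3, 0.6]
opening: 0.0198
```

```bash
python3 go.py .594 -.023 .0745 -15; python3 snap.py 4 side top
```

```text
t 5.2 pos [ 0.5944 -0.0041  0.0736] F [0.0356 0.3247 0.6108] open 0.019775493870010197
shift [-0.1852 -0.0046  0.0402] turn [ 0.0001 -0.0006  0.0013]
```

View pics/side4z.png

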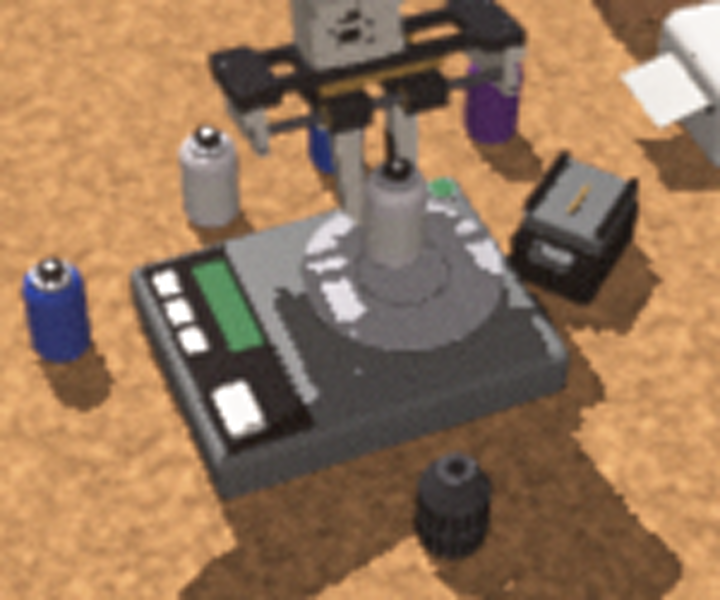

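View pics/top4z.png

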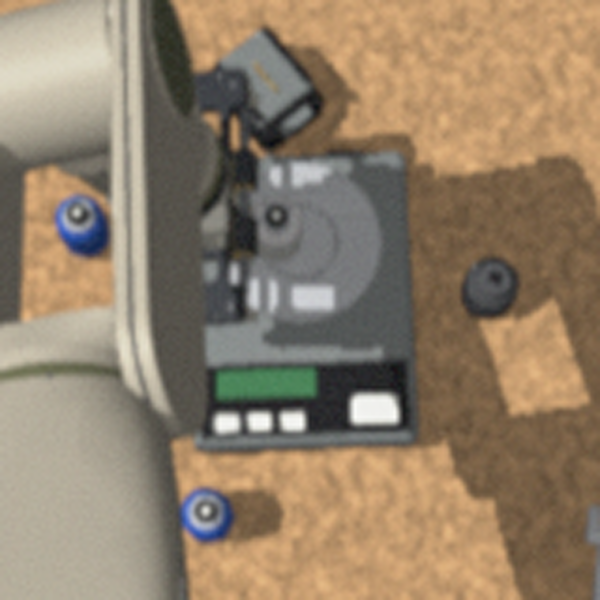

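```bash
cat > fit.py <<'E'
from h import *
from scipy.ndimage import map_coordinates,gaussian_filter
from scipy.optimize import minimize
def score(c,cx,cy,r,z,g,sign=None):
    a=np.linspace(0,2*np.pi,180,endpoint=False);v=0
    def samp(rr):
        uv=proj(c,np.c_[cx+rr*np.cos(a),cy+rr*np.sin(a),np.full(180,z)])
        return map_coordinates(g,[uv[:,1],uv[:,0]],order=1)
    return samp(r-.003)-samp(r+.003)
for n,f in (("top","pics/top0.pkl"),("side","pics/side0.pkl")):
    c=pickle.load(open(f,"rb"));g=gaussian_filter(cv2.cvtColor(c["frame"],cv2.COLOR_RGB2GRAY).astype(float),.5)
    best=max((np.mean(np.clip(score(c,x,y,.065,.066,g),0,40)),x,y) for x in np.arange(.585,.604,.0005) for y in np.arange(-.058,-.04,.0005))
    print(n,best)
    # key blob: bright pixels
    u0=proj(c,[[.4625,-.108,.053]])[0].astype(int)
    w=c["frame"][u0[1]-10:u0[1]+11,u0[0]-12:u0[0]+13].min(2)>150
    k,lab,st,ce=cv2.connectedComponentsWithStats(w.astype(np.uint8))
    for i in range(1,k):
        if st[i,4]>15: print("key",st[i],back(c,ce[i]+u0-[12,10],.053))
E
python3 fit.py
```

```text
top (np.float64(39.88197629334472), np.float64(0.593999999999999), np.float64(-0.04699999999999999))
key [ 7  7 12  8 95] [ 0.46234805 -0.10734342  0.053     ]
side (np.float64(35.60152827261307), np.float64(0.593499999999999), np.float64(-0.047499999999999994))
key [ 8  6 11 10 74] [ 0.46286213 -0.1093594   0.053     ]
```

Request:
move_arm(series=[[-0.019,-0.003,0.005,0,0,0,-0.57],[-0.038,-0.003,0.01,0,0,0,-0.57],[-0.057,-0.003,0.015,0,0,0,-0.57],[-0.076,-0.003,0.02,0,0,0,-0.57],[-0.095,-0.003,0.026,0,0,0,-0.57],[-0.114,-0.003,0.031,0,0,0,-0.57],[-0.133,-0.003,0.036,0,0,0,-0.57],[-0.152,-0.003,0.041,0,0,0,-0.57]])

```text
t: 6.1
tool_pos: [0.5941, -0.0198, 0.0736]
orientation: [2.079, 2.087, -0.273]
force: [-0.4, 1.6, 0.1]
opening: 0.0201
```

```bash
python3 go.py .594 -.023 .0745 -15; python3 snap.py 5 side top
```

```text
t 6.1 pos [ 0.5941 -0.0198  0.0736] F [-0.3538  1.6223  0.0585] open 0.02006519127495519
shift [-0.033  -0.0012 -0.0009] turn [ 0.     -0.0006  0.0013]
```

View pics/side5z.png

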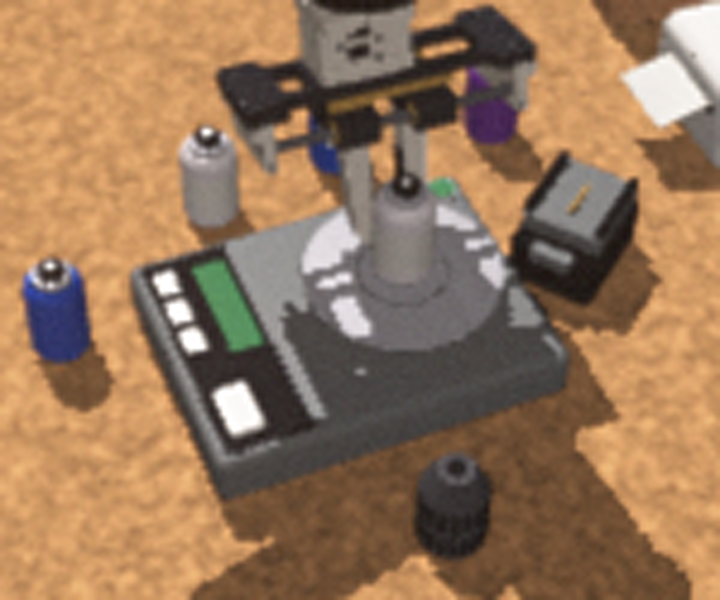

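View pics/top5z.png

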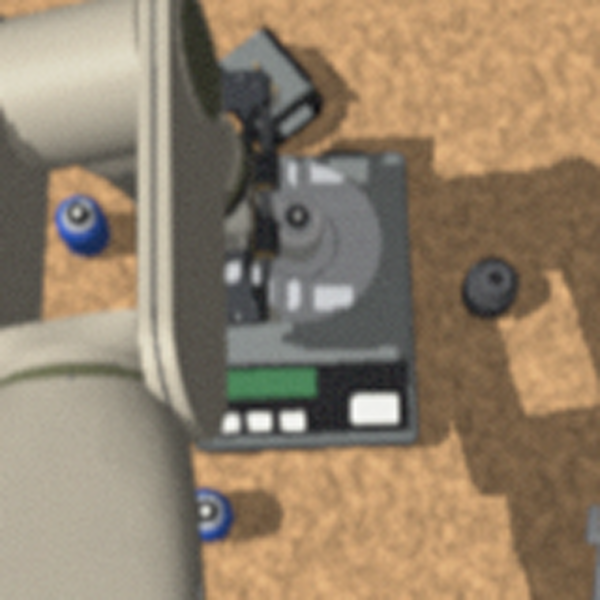

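```bash
python3 - <<'E'
from h import *
for k,tp,sp in((0,(264,215),(392,157)),(4,(276,215),(398,166)),(5,(297,215),(406,181))):
    t=pickle.load(open(f"pics/top{k}.pkl","rb"));s=pickle.load(open(f"pics/side{k}.pkl","rb"))
    # tri: refine dark cap centroid
    for n,c,f,uv in(("top",t,T,tp),("side",s,S,sp)):
        u=np.array(f(*uv)); g=c["frame"].astype(float).min(2)
        yy,xx=np.mgrid[0:400,0:640];m=(np.hypot(xx-u[0],yy-u[1])<5)
        w=np.clip(110-g,0,None)*m;cc=np.array([(w*xx).sum(),(w*yy).sum()])/w.sum()
        print(k,n,u,cc,back(c,u,.144)[:2],back(c,cc,.140)[:2])
E
```

```text
0 top [315.03333333 171.96666667] [315.80434783 172.57789855] [ 0.59431348 -0.019849  ] [ 0.59361906 -0.02199586]
0 side [341.27083333 182.3125    ] [341.37250712 182.3048433 ] [ 0.59455669 -0.02335055] [ 0.59650566 -0.0195772 ]
4 top [318.23333333 171.96666667] [318.25359836 172.44962303] [ 0.59438151 -0.02883156] [ 0.59404441 -0.02888851]
4 side [342.52083333 184.1875    ] [341.72330702 184.18363108] [ 0.5950925  -0.03208094] [ 0.59451863 -0.02745872]
5 top [323.83333333 171.96666667] [323.78881119 172.49230769] [ 0.59450057 -0.04454957] [ 0.59403839 -0.04447265]
5 side [344.1875 187.3125] [343.64064436 187.57909955] [ 0.59482252 -0.04602207] [ 0.59453943 -0.04278884]
```

Request:
move_arm(series=[[-0.01,0,0.003,0,0,0,-0.57],[-0.02,0,0.005,0,0,0,-0.57],[-0.028,0,0.007,0,0,0,-0.57],[-0.028,0,0.007,0,0,0,-0.57],[-0.01,0,0.003,0,0,0,-0.57],[0.05,0,-0.013,0,0,0,-0.57],[0.2,0,-0.05,0,0,0,-0.57],[0.4,0,-0.1,0,0,0,-0.57]])

```text
t: 7.0
tool_pos: [0.5939, 0.0224, 0.073]
orientation: [2.08, 2.086, -0.273]
force: [0.3, -0.1, -0.9]
opening: 0.0198
```

Request:
move_arm(series=[[0.3,0,-0.1,0,0,0,-0.57],[0.6,0,-0.3,0,0,0,-0.57],[0.9,0,-0.5,0,0,0,-0.57],[0.9,0,-0.5,0,0,0,-0.57]])

```text
t: 7.4
tool_pos: [0.5945, 0.1269, 0.1002]
orientation: [2.074, 2.091, -0.266]
force: [-0.2, 0.5, -0.3]
opening: 0.02
```

```bash
python3 go.py .594 -.023 .0745 -15; python3 snap.py 6 side top
```

```text
t 7.4 pos [0.5945 0.1269 0.1002] F [-0.1901  0.5383 -0.2698] open 0.019990440402356254
shift [-1.3846 -0.0179  0.6299] turn [ 0.0014 -0.0014  0.0024]
```

View pics/side6z.png

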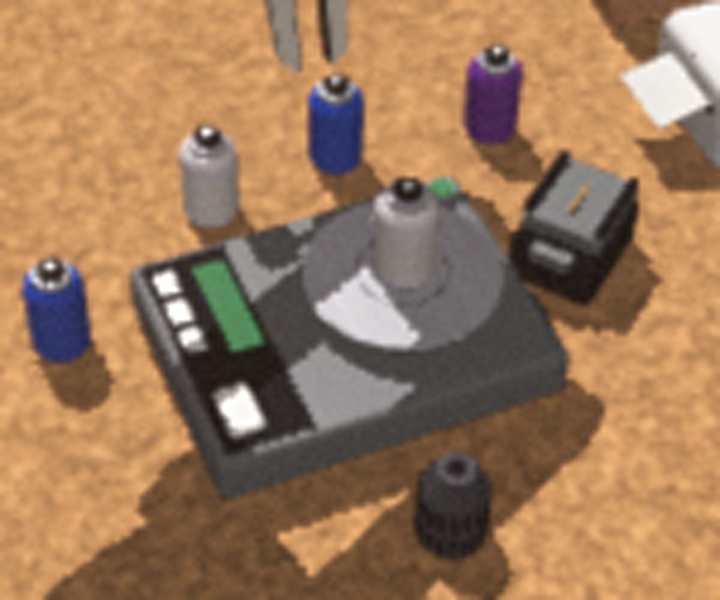

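View pics/top6z.png

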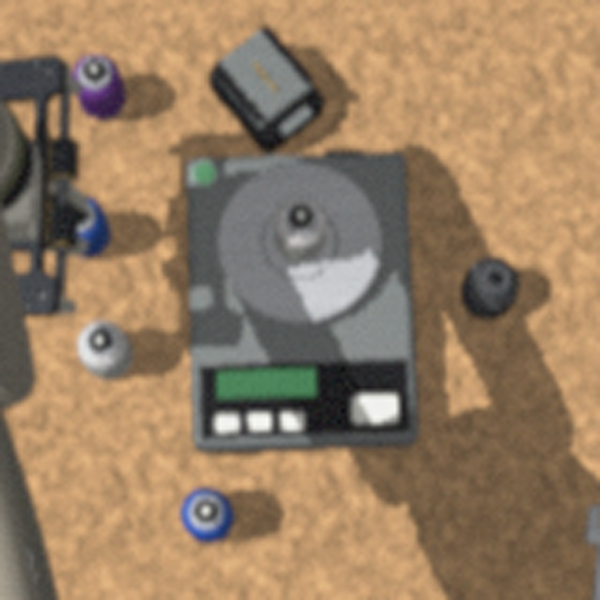

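```bash
cat > cell.py <<'E'
from h import *
import sys
from scipy.optimize import minimize
from scipy.ndimage import gaussian_filter,map_coordinates
k=sys.argv[1]
for n in("top","side"):
    c=pickle.load(open(f"pics/{n}{k}.pkl","rb"));g=c["frame"].astype(float).min(2)
    C=-cv2.Rodrigues(c["rvec"])[0].T@c["tvec"]
    # dark cap by sub-pixel template: dark disc r 9mm at z~.142, bright ring (cup..13.5mm) 
    up=gaussian_filter(g,.3)
    def mean(x,y,z,r0,r1):
        a=np.linspace(0,2*np.pi,24,endpoint=False)
        P=np.array([[x+r*np.cos(t),y+r*np.sin(t),z] for r in np.linspace(r0,r1,4) for t in a]);uv=proj(c,P)
        return map_coordinates(up,[uv[:,1],uv[:,0]],order=1).mean()
    best=min((mean(x,y,.142,0,.008)-0.5*mean(x,y,.136,.0105,.014),x,y) for x in np.arange(.584,.605,.001) for y in np.arange(-.06,-.035,.001))
    print(n,"cap",best[1:])
    # pan edge
    def sc(x,y):
        a=np.linspace(0,2*np.pi,180,endpoint=False);o=[]
        for rr in(.062,.068):
            uv=proj(c,np.c_[x+rr*np.cos(a),y+rr*np.sin(a),np.full(180,.066)]);o.append(map_coordinates(gaussian_filter(c["frame"].astype(float).mean(2),.5),[uv[:,1],uv[:,0]],order=1))
        return np.clip(o[0]-o[1],-10,60).mean()
    c0=c; 
    c=pickle.load(open(f"pics/{n}0.pkl","rb"))
    print(n,"pan",max((sc(x,y),x,y) for x in np.arange(.588,.600,.001) for y in np.arange(-.054,-.041,.001)))
E
python3 cell.py 6
python3 - <<'E'
from h import *
t=pickle.load(open("pics/top6.pkl","rb"));s=pickle.load(open("pics/side6.pkl","rb"))
print(back(t,T(301,215),.144),back(s,S(408,184),.144))
# overlay
for n,c,o,f in(("top",t,(245,115),3.75),("side",s,(260,150),4.8)):
    im=cv2.imread(f"pics/{n}6z.png");a=np.linspace(0,2*np.pi,60)
    for x,y,r,z,col in((.594,-.0475,.065,.066,(0,0,255)),(.594,-.0475,.03,.066,(0,0,255)),(.5943,-.0475,.02,.122,(0,255,0)),(.5943,-.0475,.009,.144,(255,255,0)),(.5943,-.0475,.019,.070,(0,255,0))):
        uv=(proj(c,np.c_[x+r*np.cos(a),y+r*np.sin(a),0*a+z])-o+.5)*f
        cv2.polylines(im,[uv.astype(int)],True,col,1)
    cv2.imwrite(f"pics/{n}6o.png",im)
E
```

```text
top cap (np.float64(0.589), np.float64(-0.044999999999999984))
top pan (np.float64(50.11885756757326), np.float64(0.594), np.float64(-0.04699999999999999))
side cap (np.float64(0.592), np.float64(-0.055999999999999994))
side pan (np.float64(48.543658621933304), np.float64(0.594), np.float64(-0.047999999999999994))
[ 0.59452324 -0.04754327  0.144     ] [ 0.5949989  -0.04886541  0.144     ]
```

View pics/top6o.png

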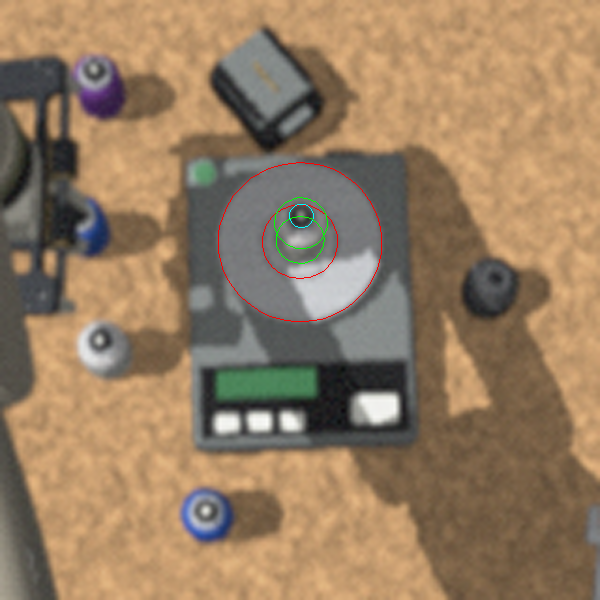

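View pics/side6o.png

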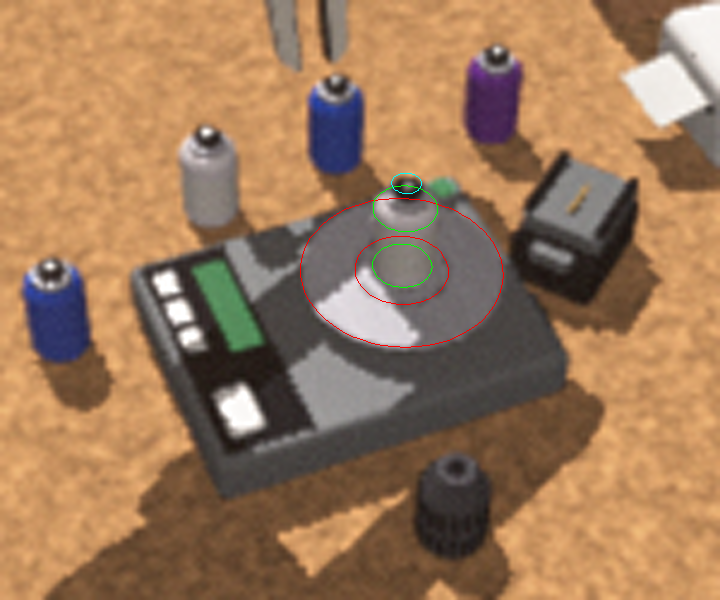

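Both views put the cell within 1–2 mm of the pan centre and upright: the cap is at (301,215) in the top zoom and (408,186) in the side zoom. The key is next, so I rise, shut the jaws and untilt.

```bash
python3 go.py .52 .1 .22 0 90; python3 -c "
from plant import *;print(read_state()['q'])"
```

```text
t 7.5 pos [0.5936 0.1231 0.0983] F [-0.2346 -0.4675 -0.2638] open 0.019948437973307264
shift [-0.5307 -0.7378 -1.1177] turn [-0.0648  0.065  -0.4948]
[ 0.27422794  0.31203346  1.52739918 -0.25505199  1.37899962  0.3261366 ]
```

Request:
move_arm(series=[[0,0,-0.4,0,0,0,-1],[-0.1,-0.1,-0.8,0,0,0,-1],[-0.3,-0.4,-1,0,0,0,-1],[-0.5,-0.7,-1,0,0,0,-1]])

```text
t: 7.9
tool_pos: [0.5248, 0.0982, 0.2111]
orientation: [2.078, 2.085, -0.266]
force: [0.0, 0.4, 0.9]
opening: 0.0005
```

```bash
python3 go.py .4626 .0 .22 0 90; python3 -c "
from plant import *;print(read_state()['q'])"
```

```text
t 7.9 pos [0.5248 0.0982 0.2111] F [0.0315 0.4229 0.8609] open 0.0005252518308697076
shift [-0.9705 -0.6256  0.1623] turn [-0.0635  0.0658 -0.4959]
[ 0.26478639  0.02722794  1.63356188 -0.25111257  1.54576559  0.27598531]
```

Request:
move_arm(series=[[-0.2,-0.15,0,-0.063,0.066,-0.496,-1],[-0.4,-0.3,0,-0.063,0.066,-0.496,-1],[-0.6,-0.45,0.1,-0.063,0.066,-0.496,-1],[-0.8,-0.6,0.1,-0.063,0.066,-0.496,-1],[-0.97,-0.63,0.16,-0.063,0.066,-0.496,-1],[-0.97,-0.63,0.16,-0.063,0.066,-0.496,-1],[-0.97,-0.63,0.16,-0.063,0.066,-0.496,-1],[-0.97,-0.63,0.16,-0.063,0.066,-0.496,-1]])

```text
t: 8.7
tool_pos: [0.4605, -0.0007, 0.2166]
orientation: [0.575, 3.044, -0.078]
force: [-0.2, -0.8, 0.0]
opening: 0.0002
```

```bash
python3 go.py .4626 -.09 .2 0 90; python3 -c "
from plant import *;print(read_state()['q'])"
```

```text
t 8.7 pos [ 0.4605 -0.0007  0.2166] F [-0.2228 -0.7678  0.045 ] open 0.00020826020655290508
shift [-0.3362 -0.8158  0.2174] turn [-0.016   0.0136 -0.1189]
[-0.0678541  -0.2899626   1.89143795 -0.05488854  1.50379538 -1.26230161]
```

Request:
move_arm(series=[[-0.1,-0.3,0.05,-0.016,0.014,-0.119,-1],[-0.2,-0.6,0.15,-0.016,0.014,-0.119,-1],[-0.34,-0.82,0.22,-0.016,0.014,-0.119,-1],[-0.34,-0.82,0.22,-0.016,0.014,-0.119,-1]])

```text
t: 9.1
tool_pos: [0.462, -0.0931, 0.1987]
orientation: [-0.008, -3.139, 0.001]
force: [-0.8, -0.0, -0.2]
opening: 0.0003
```

```bash
python3 go.py .4626 -.1083 .10 0 90
```

```text
t 9.1 pos [ 0.462  -0.0931  0.1987] F [-0.7967 -0.023  -0.2402] open 0.0003005594897579569
shift [-0.0093 -0.1512  0.9867] turn [-0.0002 -0.0009 -0.0016]
```

Request:
move_arm(series=[[-0.01,-0.08,0.3,0,0,0,-1],[-0.01,-0.15,0.6,0,0,0,-1],[-0.01,-0.15,0.9,0,0,0,-1],[-0.01,-0.15,1,0,0,0,-1],[-0.01,-0.15,1,0,0,0,-1],[-0.01,-0.15,1,0,0,0,-1]])

```text
t: 9.7
tool_pos: [0.4647, -0.1045, 0.1016]
orientation: [0.006, 3.14, -0.001]
force: [0.7, 0.2, 0.1]
opening: 0.0006
```

Request:
move_arm(series=[[0,0,0.1,0,0,0,-1],[0,0,0.2,0,0,0,-1],[0,0,0.3,0,0,0,-1],[0,0,0.36,0,0,0,-1],[0,0,0.36,0,0,0,-1],[0,0,0.36,0,0,0,-1]])

```text
t: 10.3
tool_pos: [0.464, -0.1045, 0.0643]
orientation: [-0.006, -3.141, 0.0]
force: [-0.4, 0.9, 0.8]
opening: 0.001
```

```bash
python3 go.py .4626 -.1083 .053 0 90; python3 snap.py 7 side top
```

```text
t 10.3 pos [ 0.464  -0.1045  0.0643] F [-0.3648  0.8935  0.7943] open 0.0009691200195307277
shift [ 0.014  -0.0378  0.1126] turn [-0.0001 -0.0001 -0.0012]
```

View pics/side7z.png

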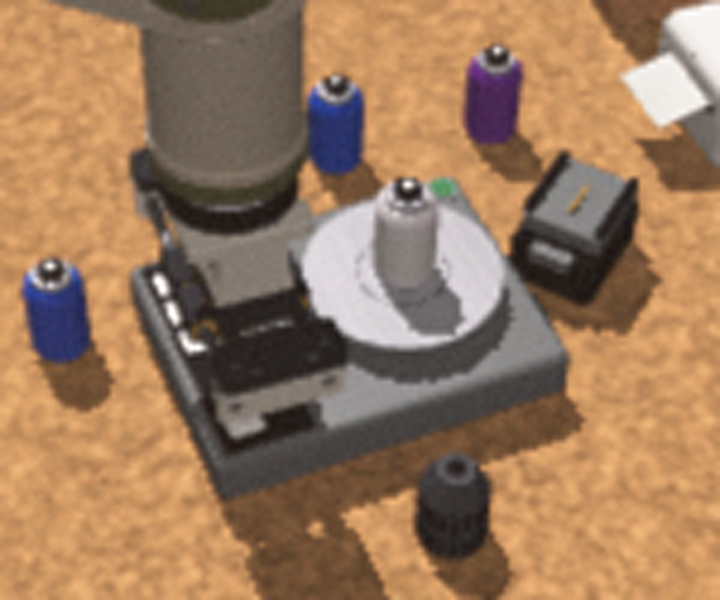

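```bash
cat > ov.py <<'E'
from h import *
import sys
k=sys.argv[1];cx,cy=map(float,sys.argv[2:4]);F=10
px,py=.594,-.0475
out=[]
for n,o in(("top",(305,155)),("side",(320,180))):
    c=pickle.load(open(f"pics/{n}{k}.pkl","rb"))
    im=c["frame"][o[1]:o[1]+45,o[0]:o[0]+40,::-1]
    im=cv2.resize(im,None,fx=F,fy=F,interpolation=cv2.INTER_CUBIC);raw=im.copy();a=np.linspace(0,2*np.pi,60)
    for x,y,r,z,col in((px,py,.065,.066,(0,0,255)),(px,py,.03,.066,(0,0,255)),(cx,cy,.02,.122,(0,255,0)),(cx,cy,.02,.073,(0,255,0)),(cx,cy,.009,.144,(255,255,0)),(cx,cy,.015,.066,(255,0,0))):
        uv=(proj(c,np.c_[x+r*np.cos(a),y+r*np.sin(a),0*a+z])-o+.5)*F
        cv2.polylines(im,[uv.astype(int)],True,col,1)
    out+=[im]
cv2.imwrite(f"pics/ov{k}_{sys.argv[4]}.png",np.hstack(out))
E
python3 ov.py 7 .594 -.0475 a
```

```text
(no output)
```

View pics/ov7_a.png

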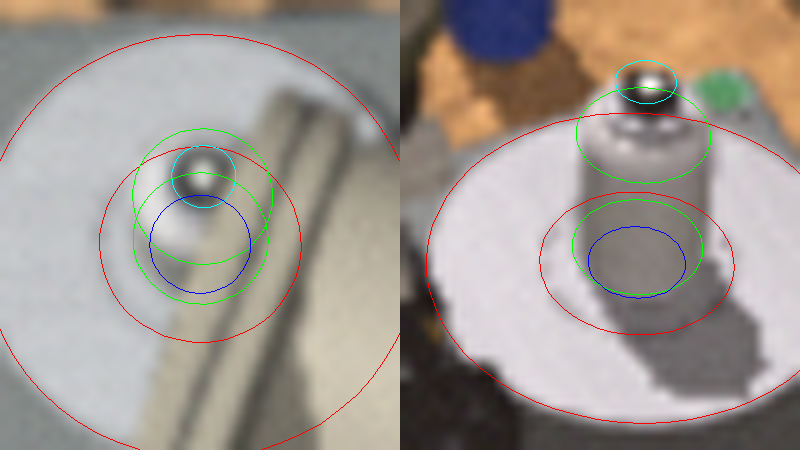

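The cell is within about 1.5 mm of centre and upright in both overlays, so I press the key in small steps and watch the force.

Request:
move_arm(series=[[0.014,-0.038,0.03,0,0,0,-1],[0.014,-0.038,0.06,0,0,0,-1],[0.014,-0.038,0.09,0,0,0,-1],[0.014,-0.038,0.1,0,0,0,-1],[0.014,-0.038,0.12,0,0,0,-1],[0.014,-0.038,0.13,0,0,0,-1],[0.014,-0.038,0.13,0,0,0,-1]])

```text
t: 11.1
tool_pos: [0.4627, -0.1084, 0.0515]
orientation: [-0.006, -3.142, 0.001]
force: [-1.7, 0.3, 2.8]
opening: 0.0004
```

```bash
python3 go.py .4626 -.1083 .048 0 90
```

```text
t 11.1 pos [ 0.4627 -0.1084  0.0515] F [-1.697   0.2985  2.8159] open 0.0004271027341404569
shift [0.0008 0.0007 0.0347] turn [-0.0002 -0.     -0.0011]
```

Contact is at 2.8 N. I continue until it bottoms out.

Request:
move_arm(series=[[0,0,0.01,0,0,0,-1],[0,0,0.02,0,0,0,-1],[0,0,0.025,0,0,0,-1],[0,0,0.025,0,0,0,-1]])

```text
t: 11.5
tool_pos: [0.4628, -0.1084, 0.0496]
orientation: [0.006, 3.141, -0.001]
force: [-4.8, 1.6, 9.9]
opening: 0.0003
```

Request:
move_arm(series=[[0,0,0.006,0,0,0,-1],[0,0,0.012,0,0,0,-1],[0,0,0.012,0,0,0,-1]])

```text
t: 11.8
tool_pos: [0.4629, -0.1084, 0.0494]
orientation: [0.005, 3.142, -0.001]
force: [-10.1, 2.9, 20.6]
opening: 0.0004
```

It bottomed out: the height stalled at 49.4 mm while the force rose to 20 N, well past the 4 N needed. Now I release and retreat.

Request:
move_arm(series=[[0,0,-0.03,0,0,0,-1],[0,0,-0.08,0,0,0,-1],[0,0,-0.2,0,0,0,-1],[0,0,-0.5,0,0,0,-1],[0,0,-0.9,0,0,0,-1],[0,0,-1,0,0,0,-1]])

```text
t: 12.4
tool_pos: [0.4653, -0.1092, 0.1531]
orientation: [0.006, 3.134, -0.004]
force: [0.8, -0.1, 0.6]
opening: 0.0004
```

Request:
move_arm(series=[[0.3,0,-0.3,0,0,0,-1],[0.6,0,-0.6,0,0,0,-1],[0.9,0,-0.8,0,0,0,-1],[0.9,0,-0.8,0,0,0,-1],[0.9,0,-0.8,0,0,0,-1]])

```text
t: 12.9
tool_pos: [0.3732, -0.1082, 0.2283]
orientation: [0.007, 3.139, -0.002]
force: [0.4, 0.1, 0.1]
opening: 0.0009
```

```bash
python3 go.py .46 -.108 .2 0 90; python3 snap.py 8 side top; python3 ov.py 8 .594 -.0475 a; python3 fit.py >/dev/null; python3 - <<'E'
from h import *
cv2.imwrite("pics/top8full.png",pickle.load(open("pics/top8.pkl","rb"))["frame"][:,:,::-1])
E
```

```text
t 12.9 pos [ 0.3732 -0.1082  0.2283] F [0.4322 0.0993 0.111 ] open 0.0008651241878170232
shift [-0.8672  0.0066  0.2853] turn [-0.0005  0.0009 -0.0014]
```

View pics/side8z.png

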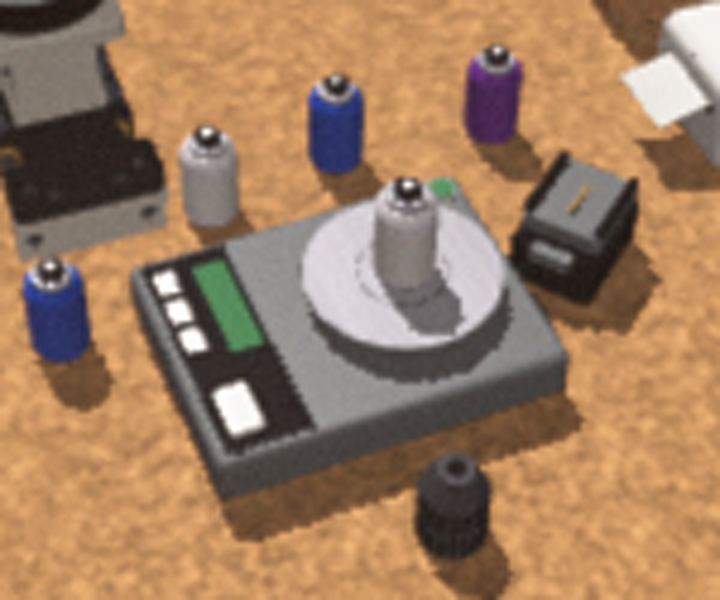

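View pics/ov8_a.png

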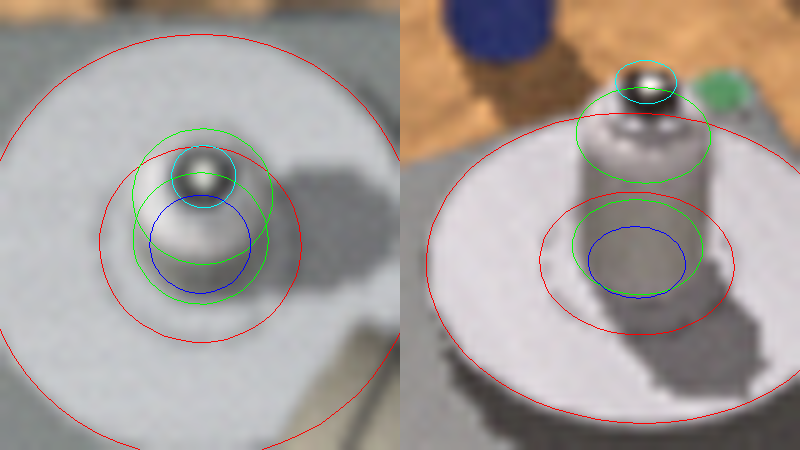

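View pics/top8full.png

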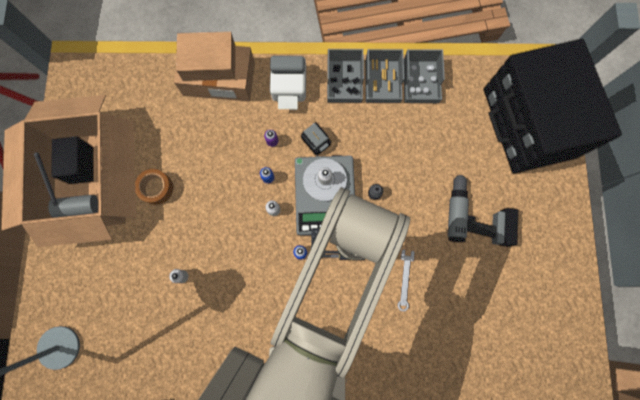

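The cell stands centred and upright, the key is back up, and everything else is where it was. I'm handing the job in.

```bash
python3 -c "
from plant import *
print(close_job())"
```

```text
the job is handed in; nothing more can be done
None
```

The gas cell stands upright within about 1.5 mm of the pan's centre. The record key was pressed fully down and has come back up. The job was handed in at about 13 s of the 48 s.

- **Moving the cell:** I slid it about 28 mm in three slow, low pushes. The two fingertips were held a fixed 20 mm apart, touching it about 10 mm above the pan, and never gripped or lifted it. The force on the tool stayed under about 2 N in the readings.
- **Pressing the key:** With the fingers shut I pressed until the height stalled at 49.4 mm, against 53 mm at rest, while the force rose to about 20 N. That is well past the 4 N needed.
- **Last checks:** In the final pictures the key is up, the arm is clear of the scale, and the other things I could see show no sign of having moved.
- **Where the checks disagreed:**
  - The two cameras differ by 1–2 mm on the cell's place. The top view shows it almost exactly centred, and the side view shows it about 1 mm off; both are within the camera calibration.
  - An automatic cap-finding script gave clearly wrong positions. I discarded it and used hand-picked points and model overlays on the pictures instead.

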